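# Hold an angle piece in the drilling jig's corner

## Robot

A 7-joint arm with a two-finger parallel gripper is mounted at the origin on the work surface; the furniture and walls round the work are solid. World frame = base frame: x ahead of the robot, y to its left, z up, the work surface at z = 0. Lengths are in mm, angles in degrees, forces in N, time in s.
With the tool pointing down it reaches from about 350 to 900 mm from the base axis. Payload 19.9 kg.
Tool frame: the origin (TCP) lies midway between the tips of the shut fingers; the grasp point (between the pads) lies r.tcp_to_grasp behind it (r.tcp_to_grasp is the distance from the TCP to the grasp point, in mm); x points along the fingers, z is the direction in which the jaws open and shut, and the axes are right-handed (so a half turn about x gives the same grasp; the last joint's range is limited). The gripper opens to 85 mm and grips with 20 to 120 N. Pads are 22 mm wide; open, the fingers measure 114 mm over their backs; the gripper's body (76 mm by 85 mm) begins 54 mm behind the grasp point. The pads swing forward as they close: fully open they stand 13 mm farther back than shut.
Start: joints at [-78.753, 23.915, -0.59, 92.452, 0.269, 63.638, -3.037], TCP at [147.219, 607.394, 231.26] pointing down, gripper open.
Joint ranges: [-161.28, 161.28], [-22.2, 115.67], [-73.04, 71.86], [3.21, 147.25], [-68.34, 248.33], [10.77, 114.83], [-161.83, 161.83]. Speed limits (degrees/s): [108.29, 108.29, 136.94, 136.94, 172.46, 172.46, 172.46].

## Interface

Orientations are given as a 3x3 rotation matrix whose columns are the frame's x, y, z axes.
In Python, from rig import r gives the robot as it stands.
- The arm moves only by the tool carry_out, never from a script. Its argument "rows" is text: rows parted by semicolons, each of 7 numbers parted by spaces: the turn, a rotation vector about the tool's x, y, z in rad, then the shift along the tool's x, y, z in mm, then the finger opening in mm, from 0 to 85.4. A call has exactly 8 rows; each row shifts and turns the commanded pose from where the row before left it, along the tool's axes as they then stand; what a row does not reach is not made up. A row lasts 1/10 s, in which the tool goes at most 50 mm and 8.59 degrees, less where a joint would pass 70% of its speed; a pose out of reach is approached as far as the arm can. A call is refused whole if a number of a shift passes 50 or a number of a turn 0.15, either way. A call with a gripper value outside its range is refused whole. The fingers move at their own pace and stop on an object; "grip_force" is the grip in N (left out, the last holds). Time passes only in rows, so rows that do not move let the fingers close, or fill a call up. It gives the time, the measured TCP pose, the force and the opening at its end, in the units of the state.
- r.get_state(): the state, without advancing time (a new reading comes with each control period).
- r.grab_frame(name): name is "scene" or "top"; returns (picture, depth): 384x512x3 uint8, blue, green, red; 384x512 float32, mm along the optical axis (not along the pixel's ray), 0 where there is no reading.
- r.camera_info(name): a dict with "fov_y" (degrees; the focal length in pixels is half the picture's height over the tangent of half this angle, whatever the lens; pixels are square), "cx", "cy" (the principal point, pixels), "R" (3x3) and "t" (3): a world point X has camera coordinates R X + t. Camera axes: x right, y down, z forward; pixel columns grow to the right and rows downward; lengths in mm; the calibration is good to about 2 mm. A picture is of the moment at which its call begins. camera_info takes no time and is no camera call.
- r.finish_job(): hands the job in, once; it reports no verdict.
The state is a dict: "clock": time; "q": joint angles; "qvel": joint speeds; "joint_efforts": joint torques, N m; "eef_pos": TCP position; "orientation": TCP orientation; "wrist_force": force on the tool from outside, world axes, zero at the start; "wrist_torque": the same for the moment, N m; "width": finger opening in mm.
Only numpy, scipy, OpenCV 4.12 (cv2) and the standard library are available. Lean on these libraries where they do the work, as an engineer would, in place of code of your own. Each camera call takes 0.05 s, during which the arm holds its last target. There are 200 camera calls.

## Task

Put the loose aluminium angle piece on the steel bed of the drilling jig, its upright leg along the fence and its end up against the stop block, as if it were about to be drilled. Then hold it there with one firm diagonal push into its inner corner, pressing it against the fence and down on the bed together, and finish while still pushing. Leave the oil bottle, the tape roll and the carton where they are.

Things in the scene. Friction and masses are not known exactly. Their poses are not given: they have to be found in the camera images.
- angle: Workpiece: loose aluminium L-profile 120 mm long, legs 60 mm wide, 6 mm thick, about 0.22 kg, on the bench on its flat leg. Origin: middle of its outer corner edge. y along its length, z up; upright leg x -6..0, z 0..60 mm; flat leg x -60..0, z 0..6 mm. In the jig x points into the fence and the +y end faces the stop. At the start x points away from the robot, turned up to 30 degrees.
- angle_end (a point): The +y end of the angle piece's outer corner edge, 60 mm from its origin; axes as the piece's. While it slides on the bed, a push high on its upright leg (over about 12 mm up) can tip the piece over.
- jig_base: Jig bed: fixed flat steel plate 180 (x) x 260 (y) x 12 mm on the bench. Origin: centre of its underside; the bed surface is at z = +12 mm. Its x axis points towards the fence, away from the robot (turned by up to 12 degrees). The bed is not slippery: bed friction can take up a sideways push as large as the load on the bed, and only the rest reaches the fence.
- jig_fence: Jig fence: fixed aluminium bar along the far edge of the bed, 20 mm thick (x), 260 mm long (y), 60 mm high, as high as the angle piece's upright leg. Origin: centre of its underside, on the bed surface. Axes parallel to the bed's.
- fence_foot (a point): Foot of the fence's working face (the one that looks to the robot): middle of its length, on the bed surface. Axes as the bed's: x goes into the fence, y along it to the left, z up. Free bed reaches 155 mm from here towards the robot.
- jig_stop: Stop block: fixed square-tube block 50 x 50 x 92 mm, lying on the left part of the bed, one open end against the fence; its place along the fence varies. Origin: centre of its underside. Own y runs along the tube, square to the fence; own x points left along the fence. The piece's +y end goes against the face at own x = -25 mm (the right-hand face).
- oil_bottle: Bystander: white oil bottle with a red nozzle, 41 mm across, 120 mm tall, stands on the bench. Origin: centre of its underside.
- tape_roll: Bystander: roll of tape, 66 mm across, 24 mm high, lies flat on the bench. Origin: centre of its underside.
- screw_carton: Bystander: small closed cardboard carton 58 x 85 x 40 mm on the bench. Origin: centre of its underside.
There are look-alikes about, which are no part of the job. What is shaped like the angle but orange is not meant.

How it is judged (in metres and radians):
On the way:
1. the angle piece lies flat on the jig bed (z of angle in the frame of fence_foot between -0.004 and 0.004 m and x of angle in the frame of fence_foot above -0.12 m and angle between angle's own z axis and vertical below 0.04 rad and contact force between angle and jig_base above 0.5 N), for 0.2 s.
At the end, for the whole second after the job is handed in: For the last second the angle piece rests within 3 mm of fence and bed, within 2 degrees of parallel and upright, its +y end within 5 mm of the stop; the fingers push it with over 5 N, pressing the fence with over 3 N and the bed with over 7 N (it weighs about 2 N) (x of angle in the frame of fence_foot above -0.003 m and z of angle in the frame of fence_foot between -0.003 and 0.003 m and x of angle_end in the frame of jig_stop between -0.03 and -0.023 m and angle between the x axis of angle and the x axis of fence_foot, either way round below 0.035 rad and angle between angle's own z axis and vertical below 0.04 rad and contact force between angle and jig_fence above 3 N and contact force between angle and jig_base above 7 N and contact force between the fingers and angle above 5 N and linear speed of angle below 0.01 m/s); the arm keeps its last pose, push and grip.
It fails at once if the oil bottle is moved by more than 30 mm (distance of oil_bottle from where it was at the start of the episode above 0.03 m).
It fails at once if the tape roll is moved by more than 30 mm (distance of tape_roll from where it was at the start of the episode above 0.03 m).
It fails at once if the screw carton is moved by more than 30 mm (distance of screw_carton from where it was at the start of the episode above 0.03 m).
It also fails if it takes over 56 s, if anything falls off the work surface, if the arm or the gripper's body presses on something with over 40 N, if the wrist force passes 120 N, or if a joint passes its speed limit or range.

## Working session

There is one attempt and no reset: what is moved stays moved. The work goes in short steps, Python scripts to look and compute and a tool call to move; the robot and the scene stay as the last step left them, time stands still between calls to the robot, and variables do not carry over. Pictures are saved under pics/ and viewed, about 8 in all and at most 12, crops included, and the job is handed in when it is done.

Besides the shell and the picture viewer there is one more tool, called after ">>>" in YAML: its name, and indented under it one key for each argument. carry_out: Moves the arm, as the interface text tells. Its arguments: {"type":"object","properties":{"rows":{"type":"string"},"grip_force":{"type":"number"}},"required":["rows"]}

```bash
mkdir -p pics; python3 - <<'E'
from rig import r
import cv2,numpy as np
s=r.get_state();print({k:np.round(v,2).tolist() for k,v in s.items()},r.tcp_to_grasp)
for n in("scene","top"):
    p,d=r.grab_frame(n);cv2.imwrite(f"pics/{n}0.png",p);np.save(f"pics/{n}0.npy",d);c=r.camera_info(n);print(n,c)
a=[cv2.imread(f"pics/{n}0.png") for n in("scene","top")]
cv2.imwrite("pics/both0.png",cv2.resize(np.vstack(a),None,fx=.78,fy=.78))
E
```

```text
{'clock': 0.0, 'q': [-78.75, 23.95, -0.59, 92.49, 0.27, 63.64, -3.04], 'qvel': [0.0, -0.04, -0.04, -0.02, -0.03, -0.1, 0.05], 'joint_efforts': [-0.0, -86.44, 0.68, -43.49, 0.02, 0.01, -0.0], 'eef_pos': [147.14, 607.05, 230.61], 'orientation': [[-0.0, -0.97, 0.24], [-0.0, 0.24, 0.97], [-1.0, -0.0, -0.0]], 'wrist_force': [0.6, -0.65, 0.13], 'wrist_torque': [0.02, 0.04, 0.03], 'width': 85.16} 18.700000000000003
scene {'fov_y': 42.63879634959856, 'cx': 256.6039740183845, 'cy': 190.14728662447828, 'R': array([[ 0.83023164, -0.55725606,  0.01345771],
       [-0.3931033 , -0.60244321, -0.69464522],
       [ 0.39520276,  0.57142617, -0.71922661]]), 't': array([-413.99488242,  249.0650749 , 1055.90145631])}
top {'fov_y': 47.13944156849022, 'cx': 262.71684461313714, 'cy': 198.80795812905853, 'R': array([[-2.72791119e-02, -9.99626661e-01, -1.54546923e-03],
       [-9.97942277e-01,  2.73228259e-02, -5.80058194e-02],
       [ 5.80263901e-02, -4.00581519e-05, -9.98315049e-01]]), 't': array([  20.63844455,  492.54881947, 1305.01808284])}
```

View pics/top0.png

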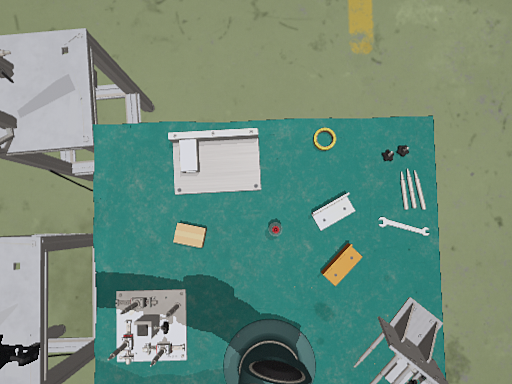

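View pics/scene0.png

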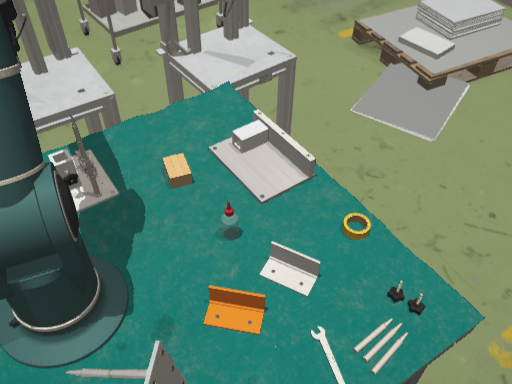

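The top view shows the jig: fence at (213,133), stop at (189,155). There are two L-shapes. The aluminium one at (333,211) is white/grey and fits the description; the orange one at (341,264) is the look-alike. The bottle is at (275,229), the tape at (325,139) and the carton at (190,234). The scene view agrees, with the aluminium angle at (291,268) and its upright leg on the side away from the robot.

```bash
cat > h.py <<'E'
import numpy as np,cv2
from rig import r
def cloud(n,d):
    c=r.camera_info(n);f=192/np.tan(np.radians(c['fov_y']/2))
    v,u=np.mgrid[:384,:512]
    P=np.stack([(u-c['cx'])/f*d,(v-c['cy'])/f*d,d],-1)-c['t']
    P=P@c['R'];P[d==0]=np.nan;return P
def ray(n,u,v,z):
    c=r.camera_info(n);f=192/np.tan(np.radians(c['fov_y']/2))
    dr=c['R'].T@[(u-c['cx'])/f,(v-c['cy'])/f,1];o=-c['R'].T@c['t']
    return o+dr*(z-o[2])/dr[2]
def rect(P,m):
    q=P[m][:,:2];q=q[np.isfinite(q[:,0])]
    (c,s,a)=cv2.minAreaRect(q.astype(np.float32));return len(q),np.round(c,1),np.round(s,1),round(a,1)
E
python3 - <<'E'
from h import *
for n,A,J in(("top",(305,360,185,235),(165,265,120,200)),("scene",(255,325,235,300),(205,320,105,205))):
    p=cv2.imread(f"pics/{n}0.png");d=np.load(f"pics/{n}0.npy");P=cloud(n,d)
    hsv=cv2.cvtColor(p,cv2.COLOR_BGR2HSV);gray=hsv[...,1]<70
    def box(b):
        m=np.zeros((384,512),bool);m[b[2]:b[3],b[0]:b[1]]=1;return m
    z=P[...,2]
    print(n,"bench z",np.nanmedian(z[box((285,300,160,180))]))
    for nm,b,lo,hi in(("ang flat",A,2,12),("ang top",A,52,66),("ang all",A,2,66),("bed",J,8,18),("stop",J,56,66),("fence",J,67,78)):
        m=box(b)&gray&(z>lo)&(z<hi)
        if m.sum()>5: print(nm,np.nanmedian(z[m]),rect(P,m))
p=cv2.imread("pics/top0.png");q=cv2.imread("pics/scene0.png")
a=cv2.resize(p[115:205,160:270],(440,360),interpolation=2);b=cv2.resize(p[180:290,300:370],(229,360),interpolation=2)
cv2.imwrite("pics/crop1.png",np.hstack([a,b]))
E
```

```text
top bench z 1.343409551032408
ang flat 6.98465968678703 (660, array([ 445.7, -204.6]), array([ 55.5, 123. ]), 27.3)
ang top 61.070846046447045 (82, array([ 473.7, -188.6]), array([  5.8, 117.1]), 28.1)
ang all 7.6190978056040075 (772, array([ 449.1, -202.8]), array([ 62.6, 122.4]), 28.1)
bed 12.951673121163385 (3588, array([627.9, 146.1]), array([217.8, 259.8]), 1.5)
stop 62.530853410774064 (561, array([628.3, 145.5]), array([ 94.5, 256. ]), 1.6)
fence 72.9524916098566 (641, array([638.7, 145.9]), array([112.4, 258.6]), 1.6)
scene bench z 11.106939733912007
ang flat 5.025577935879684 (1117, array([ 449.6, -202.1]), array([141. , 120.7]), 28.6)
ang top 57.45156535591378 (197, array([ 471.5, -190.8]), array([ 10.9, 119.5]), 28.2)
ang all 7.004621136150302 (1843, array([ 449.8, -202.2]), array([140.9, 121.1]), 28.9)
bed 10.815607370381658 (2925, array([601.1, 143.6]), array([174.4, 265.9]), 2.7)
stop 60.45894494064687 (582, array([632.4, 140.7]), array([101.7, 261.5]), 5.7)
fence 70.3787065048035 (471, array([681.3, 145. ]), array([ 25. , 261.7]), 0.9)
```

View pics/crop1.png

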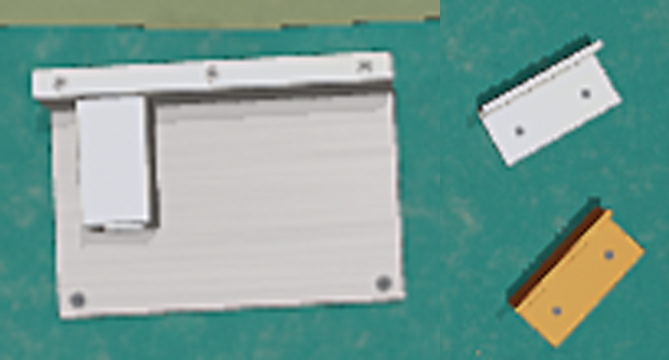

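The crop confirms it: the light aluminium angle is the target, its upright leg faces away from the robot and its yaw is about +28°. The orange piece below it is the decoy. I'll do one refined measurement of the fence and stop, and work out the tool moves.

```bash
python3 - <<'E'
from h import *
n="top";p=cv2.imread("pics/top0.png");d=np.load("pics/top0.npy");P=cloud(n,d);z=P[...,2]
J=np.zeros((384,512),bool);J[120:200,165:265]=1
for nm,lo,hi in(("stop",58,67),("fence",69,78),("bed",9,17)):
    m=(J&(z>lo)&(z<hi)).astype(np.uint8)
    k,l,s,c=cv2.connectedComponentsWithStats(m,connectivity=4);i=1+np.argmax(s[1:,4])
    mm=cv2.erode((l==i).astype(np.uint8),None) if 0 else (l==i)
    q=P[mm];print(nm,s[i],rect(P,mm))
    if nm!="bed":
        for ax in((1,0) if nm=="fence" else (0,)):
            # edge fits: fence near face x(y); stop right face y(x)
            pass
    if nm=="fence":
        ys=q[:,1];b=np.arange(30,265,10);e=[(y+5,np.min(q[(ys>=y)&(ys<y+10),0]),np.max(q[(ys>=y)&(ys<y+10),0])) for y in b if ((ys>=y)&(ys<y+10)).any()]
        e=np.array(e);print("near",np.polyfit(e[:,0],e[:,1],1),"far",np.polyfit(e[:,0],e[:,2],1))
    if nm=="stop":
        xs=q[:,0];b=np.arange(590,665,8);e=[(x+4,np.min(q[(xs>=x)&(xs<x+8),1]),np.max(q[(xs>=x)&(xs<x+8),1])) for x in b if ((xs>=x)&(xs<x+8)).any()]
        e=np.array(e);print("right",np.polyfit(e[:,0],e[:,1],1),"left",np.polyfit(e[:,0],e[:,2],1),e[:,0])
s=r.get_state();print(s['eef_pos'],s['orientation'])
E
```

```text
stop [169 138  29  33 520] (520, array([626. , 234.7]), array([94. , 76.7]), 2.1)
right [5.37662043e-03 1.94240912e+02] left [3.91939027e-02 2.20921703e+02] [594. 602. 610. 618. 626. 634. 642. 650. 658. 666.]
fence [168 128  90  11 585] (585, array([684. , 147.2]), array([ 21.4, 258.6]), 1.5)
near [-2.54657074e-02  6.78209655e+02] far [-2.78514109e-02  6.97360131e+02]
bed [ 173  138   88   56 3301] (3301, array([597.2, 145.3]), array([156.4, 259.9]), 1.5)
[147.1470388  607.11096324 230.7207956 ] [[-1.75890505e-04 -9.71862865e-01  2.35547320e-01]
 [-1.07698053e-03  2.35547371e-01  9.71862272e-01]
 [-9.99999405e-01 -8.27385316e-05 -1.08810793e-03]]
```

>>> carry_out:
  rows: "0 0 0 0 -40 -30 85; 0 0 0 0 -40 -30 85; 0 0 0 0 -40 -30 85; 0 0 0 0 -40 -30 85; 0 0 0 0 -40 -30 85; 0 0 0 0 -40 -30 85; 0 0 0 0 -40 -30 85; 0 0 0 0 -40 -30 85"

```text
clock: 0.9
eef_pos: [402.5, 296.9, 231.3]
orientation: [[0.0, -0.972, 0.235], [0.0, 0.235, 0.972], [-1.0, 0.0, 0.0]]
wrist_force: [1.1, 0.6, 0.3]
width: 85.1
```

>>> carry_out:
  rows: "0 0 0 0 -17 -42 85; 0 0 0 0 -17 -42 85; 0 0 0 0 -17 -42 85; 0 0 0 0 -17 -42 85; 0 0 0 0 -17 -42 85; 0 0 0 0 -17 -42 85; 0 0 0 0 -17 -42 85; 0 0 0 0 -17 -42 85"

```text
clock: 1.7
eef_pos: [454.5, -61.6, 231.4]
orientation: [[0.0, -0.972, 0.235], [0.0, 0.235, 0.972], [-1.0, -0.0, 0.0]]
wrist_force: [1.6, 1.0, -0.8]
width: 85.3
```

>>> carry_out:
  rows: "0 0 0 0 -17 -40 85; 0 0 0 0 -17 -40 85; 0.141 0 0 0 0 0 85; 0.141 0 0 0 0 0 85; 0.141 0 0 0 0 0 85; 0.141 0 0 0 0 0 85; 0.141 0 0 0 0 0 85; 0.141 0 0 0 0 0 85"

```text
clock: 2.5
eef_pos: [468.7, -145.5, 231.2]
orientation: [[-0.0, -0.463, 0.886], [0.0, 0.886, 0.463], [-1.0, 0.0, -0.0]]
wrist_force: [0.4, 0.5, -0.0]
width: 84.8
```

```bash
cat >> h.py <<'E'
from scipy.spatial.transform import Rotation as Ro
def Rt(yawz,tilt=0):
    "tool pointing down, tool z axis at yawz deg in plan; tilt: lean of tool x toward +tool -y"
    a=np.radians(yawz);z=np.array([np.cos(a),np.sin(a),0]);x=np.array([0,0,-1.]);R=np.c_[x,np.cross(z,x),z]
    return R@Ro.from_euler('z',tilt,degrees=True).as_matrix()
def need(pos,R):
    s=r.get_state();p=np.array(s['eef_pos']);R0=np.array(s['orientation'])
    print("t",round(s['clock'],2),"p",np.round(p,1),"shift",np.round(R0.T@(np.array(pos)-p),1),"turn",np.round(Ro.from_matrix(R0.T@R).as_rotvec(),3),"F",np.round(s['wrist_force'],1),"w",round(s['width'],1))
E
python3 -c "
from h import *
need((472.6,-189.7,28),Rt(28))"
```

```text
t 2.5 p [ 468.7 -145.5  231.2] shift [203.1 -41.  -16.9] turn [-0.008 -0.    -0.   ] F [ 0.4  0.5 -0. ] w 84.8
```

>>> carry_out:
  rows: "0 0 0 20 -20 -9 85; -0.008 0 0 20 -21 -8 85; 0 0 0 30 0 0 60; 0 0 0 30 0 0 60; 0 0 0 30 0 0 60; 0 0 0 30 0 0 50; 0 0 0 25 0 0 50; 0 0 0 18 0 0 50"

```text
clock: 3.3
eef_pos: [472.3, -189.5, 26.5]
orientation: [[-0.002, -0.475, 0.88], [0.0, 0.88, 0.475], [-1.0, 0.001, -0.001]]
wrist_force: [0.6, -0.9, -0.8]
width: 50.4
```

>>> carry_out:
  rows: "0 0 0 0 0 0 0; 0 0 0 0 0 0 0; 0 0 0 0 0 0 0; 0 0 0 0 0 0 0; 0 0 0 0 0 0 0; 0 0 0 0 0 0 0; 0 0 0 0 0 0 0; 0 0 0 0 0 0 0"
  grip_force: 60

```text
clock: 4.1
eef_pos: [473.5, -190.0, 29.4]
orientation: [[0.001, -0.475, 0.88], [-0.0, 0.88, 0.475], [-1.0, -0.001, 0.001]]
wrist_force: [-3.4, -0.4, 9.1]
width: 5.2
```

>>> carry_out:
  rows: "0 0 0 -5 0 0 0; 0 0 0 -15 0 0 0; 0 0 0 -20 0 0 0; 0 0 0 -25 0 0 0; 0 0 0 -25 0 0 0; 0 0 0 -20 0 0 0; 0 0 0 0 0 0 0; 0 0 0 0 0 0 0"

```text
clock: 4.9
eef_pos: [473.3, -189.5, 139.0]
orientation: [[0.001, -0.475, 0.88], [0.0, 0.88, 0.475], [-1.0, -0.001, 0.001]]
wrist_force: [-0.8, 0.2, -2.1]
width: 5.1
```

```bash
python3 -c "
from h import *
need((634,134,160),Rt(1.5))
a=[r.grab_frame(n)[0] for n in('top','scene')]
cv2.imwrite('pics/g1.png',np.hstack([cv2.resize(a[0][150:250,270:390],(480,400)),cv2.resize(a[1][180:300,240:340],(320,400))]))"
```

```text
t 4.9 p [ 473.3 -189.5  139. ] shift [-20.7 208.2 295.2] turn [0.469 0.001 0.   ] F [-0.8  0.2 -2.1] w 5.1
```

View pics/g1.png

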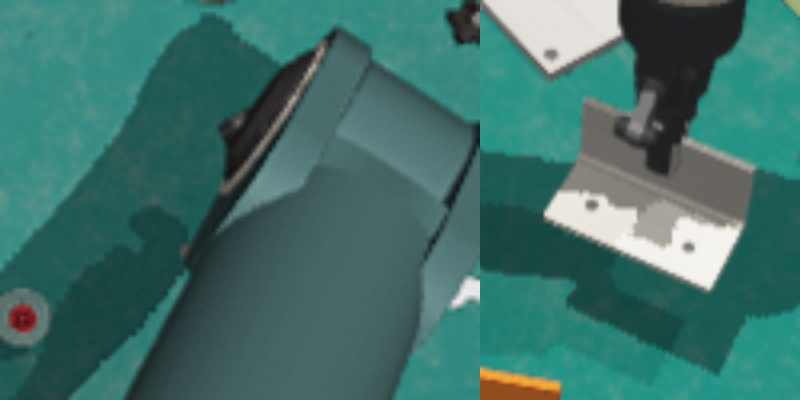

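The piece is gripped level at mid-length: leg held at 5.1 mm opening, wrist weight about 2 N. Carrying it over the bed.

>>> carry_out:
  rows: "0 0 0 -3 26 37 0; 0 0 0 -3 26 37 0; 0 0 0 -3 26 37 0; 0 0 0 -3 26 37 0; 0 0 0 -3 26 37 0; 0 0 0 -3 26 37 0; 0 0 0 -3 26 37 0; 0 0 0 0 26 36 0"

```text
clock: 5.8
eef_pos: [634.2, 135.2, 158.6]
orientation: [[-0.001, -0.475, 0.88], [-0.0, 0.88, 0.475], [-1.0, 0.0, -0.001]]
wrist_force: [1.0, -0.3, -1.6]
width: 5.2
```

>>> carry_out:
  rows: "0.117 0 0 0 0 0 0; 0.117 0 0 0 0 0 0; 0.117 0 0 0 0 0 0; 0.117 0 0 0 0 0 0; 0 0 0 0 0 0 0; 0 0 0 0 0 0 0; 0 0 0 0 0 0 0; 0 0 0 0 0 0 0"

```text
clock: 6.6
eef_pos: [633.8, 133.3, 159.2]
orientation: [[-0.0, -0.029, 1.0], [-0.0, 1.0, 0.029], [-1.0, -0.0, -0.0]]
wrist_force: [0.3, -0.4, -1.8]
width: 4.7
```

```bash
python3 -c "
from h import *
need((634,132,50),Rt(1.5))
P,d=r.grab_frame('scene')
cv2.imwrite('pics/g2.png',cv2.resize(P[70:220,190:340],(600,600)))"
```

```text
t 6.6 p [633.8 133.3 159.2] shift [109.2  -1.3   0.2] turn [ 0.002 -0.     0.   ] F [ 0.3 -0.4 -1.8] w 4.7
```

View pics/g2.png

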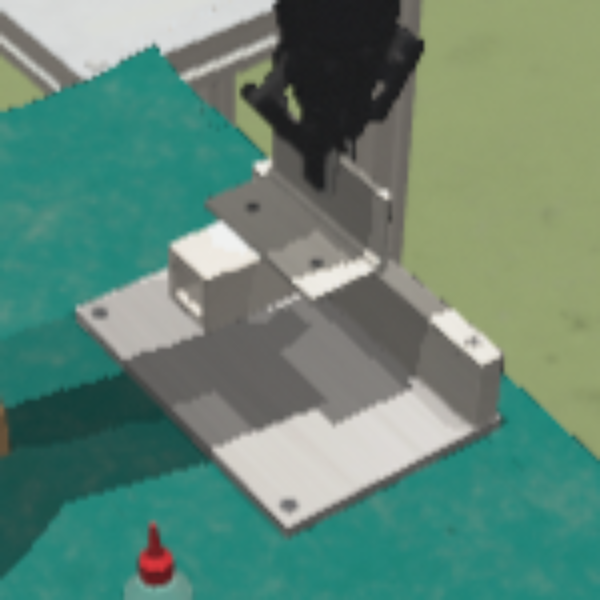

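The scene crop shows the piece level above the bed, its +y end just right of the stop (stop face edge near (255,270)) and clear of the fence. Lowering it a little short of the stop.

>>> carry_out:
  rows: "0 0 0 20 -3 0 0; 0 0 0 20 0 0 0; 0 0 0 20 0 0 0; 0 0 0 20 0 0 0; 0 0 0 15 0 0 0; 0 0 0 12 0 0 0; 0 0 0 5 0 0 0; 0 0 0 0 0 0 0"

```text
clock: 7.45
eef_pos: [633.8, 130.3, 47.0]
orientation: [[-0.0, -0.027, 1.0], [-0.0, 1.0, 0.027], [-1.0, -0.0, -0.0]]
wrist_force: [0.9, 0.3, -1.8]
width: 5.1
```

>>> carry_out:
  rows: "0 0 0 1 0 0 0; 0 0 0 1 0 0 0; 0 0 0 1 0 0 0; 0 0 0 1 0 0 0; 0 0 0 1 0 0 0; 0 0 0 1 0 0 0; 0 0 0 0 0 0 0; 0 0 0 0 0 0 0"

```text
clock: 8.25
eef_pos: [634.1, 130.5, 41.5]
orientation: [[0.0, -0.027, 1.0], [0.0, 1.0, 0.027], [-1.0, 0.0, 0.0]]
wrist_force: [-0.6, 1.0, 2.3]
width: 4.8
```

>>> carry_out:
  rows: "0 0 0 0 1 0 0; 0 0 0 0 1 0 0; 0 0 0 0 1 0 0; 0 0 0 0 1 0 0; 0 0 0 0 1 0 0; 0 0 0 0 1 0 0; 0 0 0 0 0 0 0; 0 0 0 0 0 0 0"

```text
clock: 9.05
eef_pos: [633.9, 136.2, 41.5]
orientation: [[0.0, -0.027, 1.0], [-0.0, 1.0, 0.027], [-1.0, -0.0, 0.0]]
wrist_force: [-0.0, -3.8, 5.5]
width: 4.7
```

>>> carry_out:
  rows: "0 0 0 0 1 0 0; 0 0 0 0 1 0 0; 0 0 0 0 0 0 0; 0 0 0 0 0 0 0; 0 0 0 0 0 0 0; 0 0 0 0 0 0 0; 0 0 0 0 0 0 0; 0 0 0 0 0 0 0"

```text
clock: 9.85
eef_pos: [634.0, 136.4, 41.5]
orientation: [[0.001, -0.026, 1.0], [-0.002, 1.0, 0.026], [-1.0, -0.002, 0.001]]
wrist_force: [1.0, -12.5, 5.7]
width: 5.1
```

>>> carry_out:
  rows: "0 0 0 0 -1 0 0; 0 0 0 0 0 2 0; 0 0 0 0 0 2 0; 0 0 0 0 0 2 0; 0 0 0 0 0 2 0; 0 0 0 0 0 0 0; 0 0 0 0 0 0 14; 0 0 0 0 0 0 14"

```text
clock: 10.65
eef_pos: [641.6, 138.3, 41.1]
orientation: [[-0.0, -0.028, 1.0], [0.001, 1.0, 0.028], [-1.0, 0.001, -0.0]]
wrist_force: [-0.0, -0.2, 0.3]
width: 14.2
```

>>> carry_out:
  rows: "0 0 0 0 0 0 14; 0 0 0 0 0 0 14; 0 0 0 -5 0 0 14; 0 0 0 -15 0 0 14; 0 0 0 -25 0 0 14; 0 0 0 -25 0 0 14; 0 0 0 -25 0 0 14; 0 0 0 0 0 0 0"

```text
clock: 11.45
eef_pos: [643.5, 137.7, 140.9]
orientation: [[0.005, -0.027, 1.0], [0.002, 1.0, 0.027], [-1.0, 0.001, 0.005]]
wrist_force: [0.3, 0.8, 0.4]
width: 1.0
```

```bash
python3 -c "
from h import *
need((582,134,136),Rt(91.5))
p,d=r.grab_frame('scene');P=cloud('scene',d)
cv2.imwrite('pics/g3.png',cv2.resize(p[90:220,190:340],(692,600)))"
```

```text
t 11.45 p [643.5 137.7 140.9] shift [  4.6  -2.  -61.6] turn [-1.57   0.005  0.003] F [0.3 0.8 0.4] w 1.0
```

View pics/g3.png

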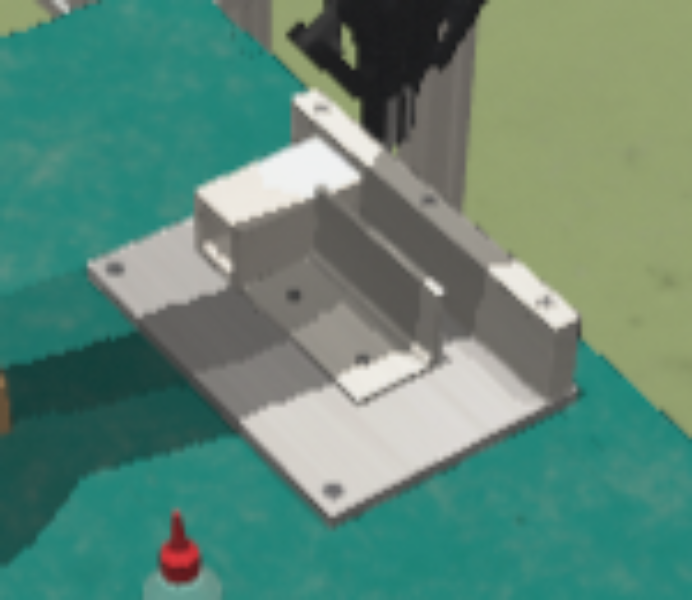

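The piece stands flat and square on the bed, its end at the stop, with a gap of about 29 mm to the fence. Next I back off, turn 90° so the narrow finger edge faces the fence, tilt 10°, and lower into the inner corner.

>>> carry_out:
  rows: "0 0 0 0 0 -25 0; -0.143 0 0 0 0 0 0; -0.143 0 0 0 0 0 0; -0.143 0 0 0 0 0 0; -0.143 0 0 0 0 0 0; -0.143 0 0 0 0 0 0; -0.143 0 0 0 0 0 0; -0.143 0 0 0 0 0 0"

```text
clock: 12.3
eef_pos: [616.5, 136.8, 136.2]
orientation: [[-0.0, -0.859, 0.512], [-0.0, 0.512, 0.859], [-1.0, 0.0, -0.001]]
wrist_force: [-0.6, -0.2, 0.2]
width: 0.0
```

>>> carry_out:
  rows: "-0.143 0 0 0 0 0 0; -0.143 0 0 0 0 0 0; -0.143 0 0 0 0 0 0; -0.143 0 0 0 0 0 0; 0 0 -0.09 0 0 0 0; 0 0 -0.085 0 0 0 0; 0 0 0 0 0 0 0; 0 0 0 0 0 0 0"

```text
clock: 13.1
eef_pos: [616.5, 137.1, 136.6]
orientation: [[0.172, -0.985, -0.029], [0.005, -0.029, 1.0], [-0.985, -0.172, -0.0]]
wrist_force: [-0.7, -0.6, 0.5]
width: -0.2
```

```bash
python3 -c "
from h import *
need((614,136.5,40),Rt(91.5,-10))"
```

```text
t 13.1 p [616.5 137.1 136.6] shift [94.7 19.1 -0.5] turn [ 0.003  0.001 -0.001] F [-0.7 -0.6  0.5] w -0.2
```

>>> carry_out:
  rows: "0 0 0 15 5 0 0; 0 0 0 20 4 0 0; 0 0 0 20 4 0 0; 0 0 0 20 3 0 0; 0 0 0 20 3 0 0; 0 0 0 10 2 0 0; 0 0 0 3 0.5 0 0; 0 0 0 0 0 0 0"

```text
clock: 13.9
eef_pos: [614.7, 136.8, 26.3]
orientation: [[0.174, -0.984, -0.029], [0.005, -0.029, 1.0], [-0.985, -0.174, -0.0]]
wrist_force: [0.4, -0.1, -0.1]
width: -0.1
```

>>> carry_out:
  rows: "0 0 0 1 0.2 0 0; 0 0 0 1 0.2 0 0; 0 0 0 1 0.2 0 0; 0 0 0 1 0.2 0 0; 0 0 0 1 0.2 0 0; 0 0 0 0 0 0 0; 0 0 0 0 0 0 0; 0 0 0 0 0 0 0"

```text
clock: 14.7
eef_pos: [614.3, 136.9, 21.2]
orientation: [[0.174, -0.984, -0.029], [0.005, -0.029, 1.0], [-0.985, -0.174, -0.0]]
wrist_force: [-0.2, -0.4, -0.6]
width: -0.0
```

>>> carry_out:
  rows: "0 0 0 0.5 -3 0 0; 0 0 0 0.5 -3 0 0; 0 0 0 0.5 -3 0 0; 0 0 0 0.5 -3 0 0; 0 0 0 0.5 -2 0 0; 0 0 0 0.4 -2 0 0; 0 0 0 0.4 -2 0 0; 0 0 0 0.4 -2 0 0"

```text
clock: 15.5
eef_pos: [634.4, 137.5, 21.0]
orientation: [[0.173, -0.984, -0.029], [0.005, -0.029, 1.0], [-0.985, -0.174, -0.0]]
wrist_force: [-6.1, -1.2, 5.6]
width: 0.4
```

>>> carry_out:
  rows: "0 0 0 0.4 -2 0 0; 0 0 0 0.4 -2 0 0; 0 0 0 0.4 -2 0 0; 0 0 0 0.4 -2 0 0; 0 0 0 0.4 -2 0 0; 0 0 0 0.4 -2 0 0; 0 0 0 0 0 0 0; 0 0 0 0 0 0 0"

```text
clock: 16.3
eef_pos: [646.8, 137.8, 20.7]
orientation: [[0.174, -0.984, -0.029], [0.005, -0.029, 1.0], [-0.985, -0.174, -0.0]]
wrist_force: [-4.1, -0.2, 3.7]
width: -0.1
```

```bash
python3 -c "
from h import *
need((660,137,21),Rt(91.5,-10))
p,d=r.grab_frame('scene');
cv2.imwrite('pics/g4.png',cv2.resize(p[90:220,190:340],(692,600)))"
```

```text
t 16.3 p [646.8 137.8  20.7] shift [  2.  -13.   -1.2] turn [0.003 0.    0.   ] F [-4.1 -0.2  3.7] w -0.1
```

View pics/g4.png

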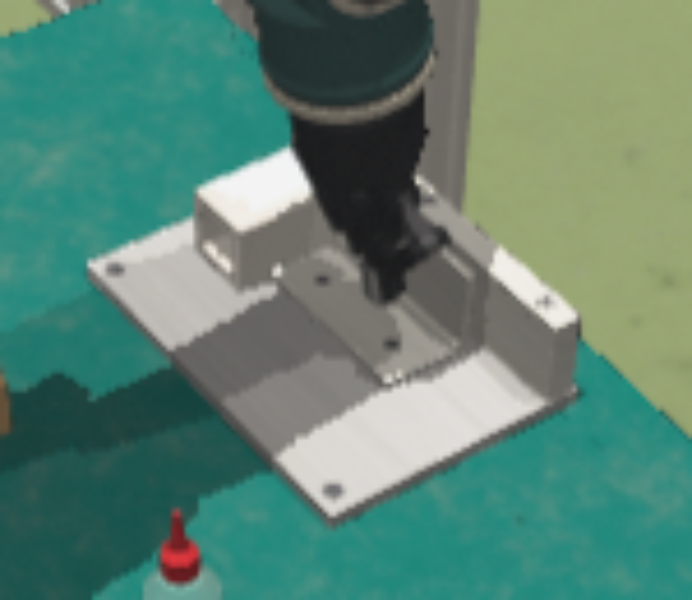

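The piece is sliding flat toward the fence with its end still at the stop ((283,270) in the crop). Carrying on to the fence.

>>> carry_out:
  rows: "0 0 0 0.4 -2 0 0; 0 0 0 0.4 -2 0 0; 0 0 0 0.4 -2 0 0; 0 0 0 0.4 -2 0 0; 0 0 0 0.2 -1 0 0; 0 0 0 0.2 -1 0 0; 0 0 0 0.2 -1 0 0; 0 0 0 0.2 -1 0 0"

```text
clock: 17.15
eef_pos: [657.8, 138.2, 20.1]
orientation: [[0.171, -0.985, -0.029], [0.005, -0.029, 1.0], [-0.985, -0.171, -0.0]]
wrist_force: [-20.0, -1.4, 14.1]
width: 0.0
```

>>> carry_out:
  rows: "0 0 0 0.17 -1 0 0; 0 0 0 0.17 -1 0 0; 0 0 0 0.17 -1 0 0; 0 0 0 0.17 -1 0 0; 0 0 0 0 0 0 0; 0 0 0 0 0 0 0; 0 0 0 0 0 0 0; 0 0 0 0 0 0 0"

```text
clock: 17.95
eef_pos: [658.1, 138.2, 19.4]
orientation: [[0.164, -0.986, -0.03], [0.004, -0.029, 1.0], [-0.986, -0.164, -0.0]]
wrist_force: [-45.7, -2.7, 34.9]
width: -0.0
```

>>> carry_out:
  rows: "0 0 0 -0.5 -0.1 0 0; 0 0 0 -0.5 -0.1 0 0; 0 0 0 -0.5 -0.1 0 0; 0 0 0 0 0 0 0; 0 0 0 0 0 0 0; 0 0 0 0 0 0 0; 0 0 0 0 0 0 0; 0 0 0 0 0 0 0"

```text
clock: 18.75
eef_pos: [658.0, 138.2, 19.6]
orientation: [[0.163, -0.986, -0.03], [0.004, -0.029, 1.0], [-0.987, -0.163, -0.001]]
wrist_force: [-32.9, -1.3, 12.5]
width: -0.0
```

```bash
python3 -c "
from h import *
need((658,138,20),Rt(91.5,-10))
p,d=r.grab_frame('scene');P=cloud('scene',d);z=P[...,2]
cv2.imwrite('pics/g5.png',cv2.resize(p[110:215,200:325],(714,600),interpolation=2))
p,d=r.grab_frame('top');cv2.imwrite('pics/t5.png',cv2.resize(p[115:205,160:270],(733,600),interpolation=2))"
```

```text
t 18.75 p [658.  138.2  19.6] shift [-0.4 -0.1 -0.2] turn [ 0.004 -0.    -0.01 ] F [-32.9  -1.3  12.5] w -0.0
```

View pics/g5.png

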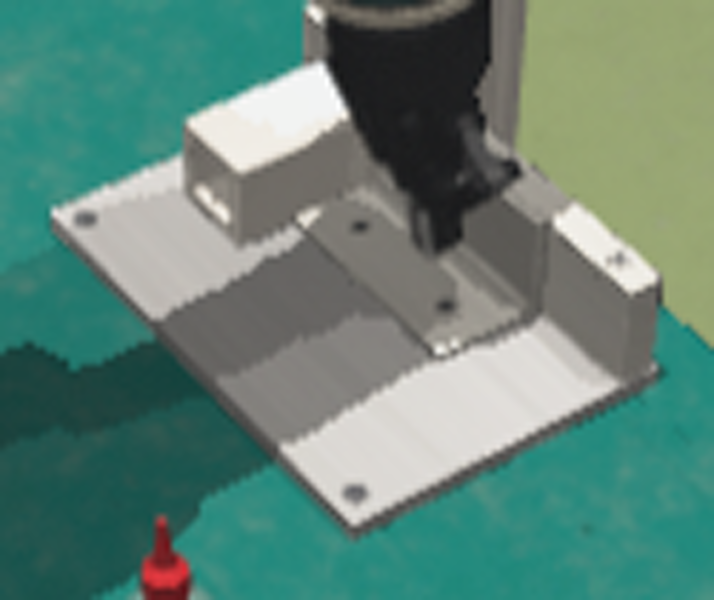

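>>> carry_out:
  rows: "0 0 0 0.6 0 0 0; 0 0 0 0 0 0 0; 0 0 0 0 0 0 0; 0 0 0 0 0 0 0; 0 0 0 0 0 0 0; 0 0 0 0 0 0 0; 0 0 0 0 0 0 0; 0 0 0 0 0 0 0"

```text
clock: 19.65
eef_pos: [658.1, 138.2, 19.5]
orientation: [[0.163, -0.986, -0.03], [0.004, -0.029, 1.0], [-0.987, -0.163, -0.001]]
wrist_force: [-38.5, -1.8, 22.4]
width: 0.1
```

```bash
python3 -c "
from h import *
need((658,138,20),Rt(91.5,-10))
e=np.array([-.026,1])
for nm,a,b,z in(('piece left corner',298,215,18),('piece right corner',438,355,18),('stop foot',240,243,12),('stop top near right',240,172,62),('fence foot at right end',622,383,12)):
    w=ray('scene',200+(a+.5)/5.712-.5,110+(b+.5)/5.714-.5,z);print(nm,np.round(w,1),'along',round(e@w[:2],1),'across',round(w[0]+.026*w[1],1))
p,d=r.grab_frame('scene');cv2.imwrite('pics/g6.png',cv2.resize(p[125:165,230:290],(800,533),interpolation=2))"
```

```text
t 19.65 p [658.1 138.2  19.5] shift [-0.5 -0.  -0.2] turn [ 0.004 -0.    -0.01 ] F [-38.5  -1.8  22.4] w 0.1
piece left corner [612.8 195.1  18. ] along 179.2 across 617.8
piece right corner [612.9  75.4  18. ] along 59.4 across 614.8
stop foot [580.9 199.   12. ] along 183.9 across 586.1
stop top near right [578.5 194.4  62. ] along 179.4 across 583.6
fence foot at right end [678.5  17.4  12. ] along -0.2 across 678.9
```

View pics/g6.png

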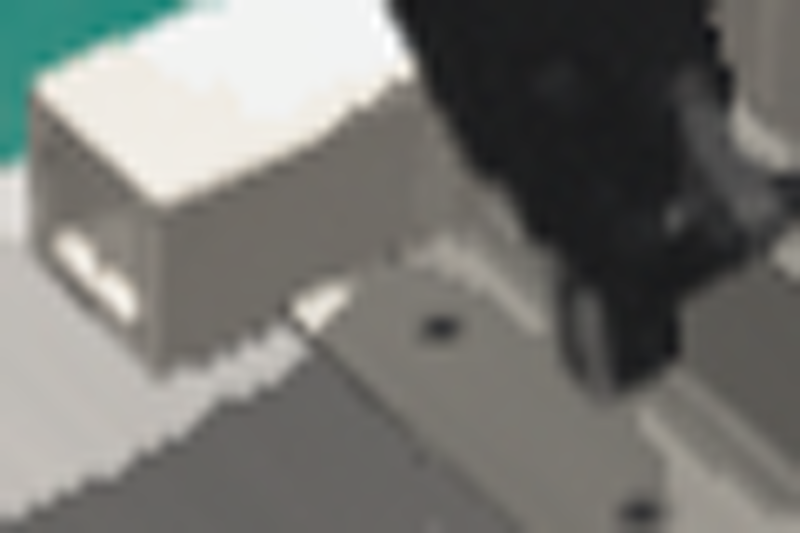

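The pushes look right: Fx 38 N and Fz 22 N. But the zoom and rays put the piece's end ((293,310) in the crop) about 4–5 mm short of the stop face. That is too marginal, so I'll back off, nudge the right end face along the fence to the stop, then repeat the push.

>>> carry_out:
  rows: "0 0 0 -1 2 0 0; 0 0 0 -1 3 0 0; 0 0 0 -1 4 0 0; 0 0 0 -10 0 0 0; 0 0 0 -25 0 0 0; 0 0 0 -35 0 0 0; 0 0 0 -20 0 0 0; 0 0 0 0 0 -20 0"

```text
clock: 20.5
eef_pos: [640.2, 120.6, 115.5]
orientation: [[0.179, -0.983, -0.033], [0.008, -0.032, 0.999], [-0.984, -0.18, 0.003]]
wrist_force: [0.3, 0.3, -0.5]
width: 0.4
```

>>> carry_out:
  rows: "0 0 0 0 0 -35 0; 0 0 0 0 0 -35 0; 0 0 0 0 0 0 0; 0 0 0 0 0 0 0; 0 0 0 0 0 0 0; 0 0 0 0 0 0 0; 0 0 0 0 0 0 0; 0 0 0 0 0 0 0"

```text
clock: 21.3
eef_pos: [640.8, 48.2, 111.4]
orientation: [[0.174, -0.984, -0.03], [0.005, -0.03, 1.0], [-0.985, -0.174, -0.0]]
wrist_force: [-1.4, 0.5, 0.4]
width: 0.0
```

```bash
python3 -c "
from h import *
need((652,46,16),Rt(91.5,-10))
p,d=r.grab_frame('scene');cv2.imwrite('pics/g7.png',cv2.resize(p[110:215,200:325],(714,600),interpolation=2))"
```

```text
t 21.3 p [640.8  48.2 111.4] shift [95.9  5.7 -2.5] turn [0.004 0.001 0.   ] F [-1.4  0.5  0.4] w 0.0
```

View pics/g7.png

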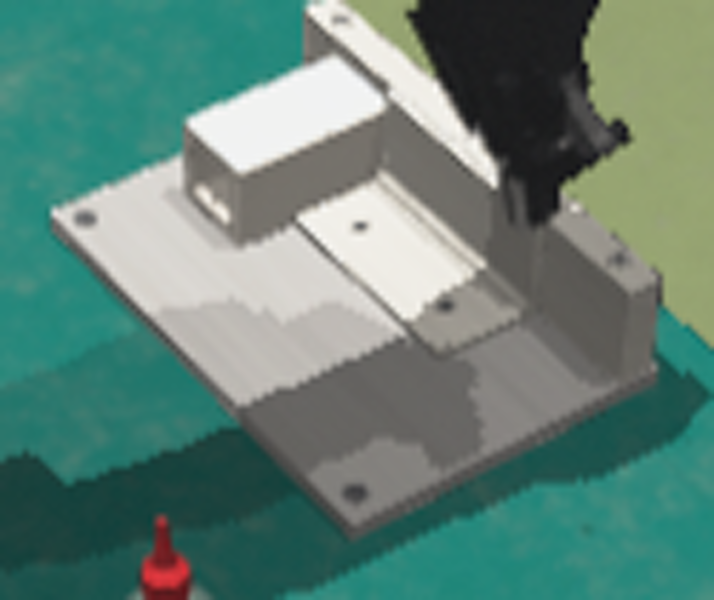

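The piece stays flat against the fence, its left end at (300,215) right by the stop foot. Lowering beside its right end (around (520,315)) and nudging it left.

>>> carry_out:
  rows: "0 0 0 15 1 -1 0; 0 0 0 20 1 -1 0; 0 0 0 20 1 0 0; 0 0 0 20 1 0 0; 0 0 0 12 1 0 0; 0 0 0 6 0.5 0 0; 0 0 0 3 0 0 0; 0 0 0 0 0 0 0"

```text
clock: 22.15
eef_pos: [652.4, 45.9, 16.1]
orientation: [[0.174, -0.984, -0.029], [0.005, -0.029, 1.0], [-0.985, -0.174, -0.0]]
wrist_force: [0.2, -0.5, 0.2]
width: -0.0
```

>>> carry_out:
  rows: "0 0 0 0 0 2 0; 0 0 0 0 0 2 0; 0 0 0 0 0 2 0; 0 0 0 0 0 2 0; 0 0 0 0 0 2 0; 0 0 0 0 0 2 0; 0 0 0 0 0 1 0; 0 0 0 0 0 0 0"

```text
clock: 22.95
eef_pos: [651.8, 59.1, 15.9]
orientation: [[0.174, -0.984, -0.029], [0.005, -0.029, 1.0], [-0.985, -0.174, -0.0]]
wrist_force: [-1.0, -0.4, 0.8]
width: -0.0
```

>>> carry_out:
  rows: "0 0 0 0 0 1 0; 0 0 0 0 0 1 0; 0 0 0 0 0 1 0; 0 0 0 0 0 1 0; 0 0 0 0 0 0 0; 0 0 0 0 0 0 0; 0 0 0 0 0 0 0; 0 0 0 0 0 0 0"

```text
clock: 23.75
eef_pos: [651.7, 62.9, 15.9]
orientation: [[0.174, -0.984, -0.029], [0.005, -0.029, 1.0], [-0.985, -0.174, -0.0]]
wrist_force: [0.7, 0.5, 0.2]
width: -0.0
```

>>> carry_out:
  rows: "0 0 0 0 0 1 0; 0 0 0 0 0 1 0; 0 0 0 0 0 1 0; 0 0 0 0 0 0 0; 0 0 0 0 0 0 0; 0 0 0 0 0 0 0; 0 0 0 0 0 0 0; 0 0 0 0 0 0 0"

```text
clock: 24.55
eef_pos: [651.6, 65.9, 15.9]
orientation: [[0.174, -0.984, -0.029], [0.005, -0.029, 1.0], [-0.985, -0.174, -0.0]]
wrist_force: [0.3, -0.5, -0.2]
width: -0.0
```

>>> carry_out:
  rows: "0 0 0 0 0 1 0; 0 0 0 0 0 1 0; 0 0 0 0 0 1 0; 0 0 0 0 0 0.5 0; 0 0 0 0 0 0 0; 0 0 0 0 0 0 0; 0 0 0 0 0 0 0; 0 0 0 0 0 0 0"

```text
clock: 25.35
eef_pos: [651.5, 69.4, 15.9]
orientation: [[0.174, -0.984, -0.029], [0.005, -0.029, 1.0], [-0.985, -0.174, -0.0]]
wrist_force: [-0.3, 0.2, 0.2]
width: 0.1
```

>>> carry_out:
  rows: "0 0 0 0 0 1 0; 0 0 0 0 0 1 0; 0 0 0 0 0 0 0; 0 0 0 0 0 0 0; 0 0 0 0 0 0 0; 0 0 0 0 0 0 0; 0 0 0 0 0 0 0; 0 0 0 0 0 0 0"

```text
clock: 26.15
eef_pos: [651.5, 70.5, 15.9]
orientation: [[0.174, -0.984, -0.028], [0.004, -0.028, 1.0], [-0.985, -0.174, -0.001]]
wrist_force: [0.1, -5.9, 0.3]
width: -0.3
```

>>> carry_out:
  rows: "0 0 0 0 0 1 0; 0 0 0 0 0 1 0; 0 0 0 0 0 0 0; 0 0 0 0 0 0 0; 0 0 0 0 0 0 0; 0 0 0 0 0 0 0; 0 0 0 0 0 0 0; 0 0 0 0 0 0 0"

```text
clock: 26.95
eef_pos: [651.4, 70.7, 15.8]
orientation: [[0.174, -0.984, -0.027], [0.002, -0.027, 1.0], [-0.985, -0.174, -0.002]]
wrist_force: [-0.2, -12.4, 0.8]
width: -0.1
```

At 12 N the piece doesn't move, and bed friction on it is only about 2 N, so its end is on the stop. Back to the inner corner.

>>> carry_out:
  rows: "0 0 0 0 0 -4 0; 0 0 0 0 0 -10 0; 0 0 0 -20 0 0 0; 0 0 0 -30 0 0 0; 0 0 0 -30 0 0 0; 0 0 0 -15 0 0 0; 0 0 0 0 0 0 0; 0 0 0 0 0 0 0"

```text
clock: 27.75
eef_pos: [635.1, 58.9, 109.0]
orientation: [[0.174, -0.984, -0.029], [0.005, -0.029, 1.0], [-0.985, -0.174, 0.0]]
wrist_force: [0.1, -1.4, -0.0]
width: 0.2
```

```bash
python3 -c "
from h import *
need((645,137,21.5),Rt(91.5,-10))"
```

```text
t 27.75 p [635.1  58.9 109. ] shift [88.3  3.2 77.7] turn [0.003 0.001 0.   ] F [ 0.1 -1.4 -0. ] w 0.2
```

>>> carry_out:
  rows: "0 0 0 0 0 38 0; 0 0 0 0 0 39 0; 0 0 0 15 1 0 0; 0 0 0 25 1 0 0; 0 0 0 25 1 0 0; 0 0 0 15 0.2 0 0; 0 0 0 8 0 0 0; 0 0 0 0 0 0 0"

```text
clock: 28.55
eef_pos: [644.9, 135.9, 21.1]
orientation: [[0.173, -0.985, -0.029], [0.004, -0.029, 1.0], [-0.985, -0.173, -0.001]]
wrist_force: [0.2, -0.5, -0.2]
width: -0.1
```

>>> carry_out:
  rows: "0 0 0 0.4 -2 0 0; 0 0 0 0.4 -2 0 0; 0 0 0 0.4 -2 0 0; 0 0 0 0.4 -2 0 0; 0 0 0 0.4 -2 0 0; 0 0 0 0.4 -2 0 0; 0 0 0 0.2 -1 0 0; 0 0 0 0 0 0 0"

```text
clock: 29.35
eef_pos: [657.6, 136.6, 21.7]
orientation: [[0.172, -0.985, -0.029], [0.005, -0.029, 1.0], [-0.985, -0.172, -0.0]]
wrist_force: [-6.7, -1.1, 6.5]
width: 0.1
```

>>> carry_out:
  rows: "0 0 0 0.2 -1 0 0; 0 0 0 0.2 -1 0 0; 0 0 0 0.2 -1 0 0; 0 0 0 0.2 -1 0 0; 0 0 0 0 -1 0 0; 0 0 0 0 0 0 0; 0 0 0 0 0 0 0; 0 0 0 0 0 0 0"

```text
clock: 30.15
eef_pos: [658.2, 136.7, 21.4]
orientation: [[0.163, -0.986, -0.03], [0.005, -0.029, 1.0], [-0.987, -0.163, -0.0]]
wrist_force: [-49.5, -4.4, 43.5]
width: 0.3
```

>>> carry_out:
  rows: "0 0 0 -0.5 -0.1 0 0; 0 0 0 -0.5 -0.1 0 0; 0 0 0 -0.4 -0.1 0 0; 0 0 0 0 0 0 0; 0 0 0 0 0 0 0; 0 0 0 0 0 0 0; 0 0 0 0 0 0 0; 0 0 0 0 0 0 0"

```text
clock: 30.95
eef_pos: [658.1, 136.7, 21.7]
orientation: [[0.163, -0.986, -0.03], [0.004, -0.029, 1.0], [-0.987, -0.163, -0.001]]
wrist_force: [-39.7, -2.7, 23.4]
width: 0.3
```

>>> carry_out:
  rows: "0 0 0 0 0 0 0; 0 0 0 0 0 0 0; 0 0 0 0 0 0 0; 0 0 0 0 0 0 0; 0 0 0 0 0 0 0; 0 0 0 0 0 0 0; 0 0 0 0 0 0 0; 0 0 0 0 0 0 0"

```text
clock: 31.75
eef_pos: [658.1, 136.7, 21.7]
orientation: [[0.163, -0.986, -0.03], [0.004, -0.029, 1.0], [-0.987, -0.163, -0.001]]
wrist_force: [-40.0, -3.2, 22.6]
width: -0.1
```

```bash
python3 -c "
from h import *
need((658,136.6,21.5),Rt(91.5,-10))
p,d=r.grab_frame('scene');cv2.imwrite('pics/g8.png',cv2.resize(p[110:215,200:325],(714,600),interpolation=2))"
```

```text
t 31.75 p [658.1 136.7  21.7] shift [ 0.2  0.2 -0.1] turn [ 0.004  0.    -0.011] F [-40.   -3.2  22.6] w -0.1
```

View pics/g8.png

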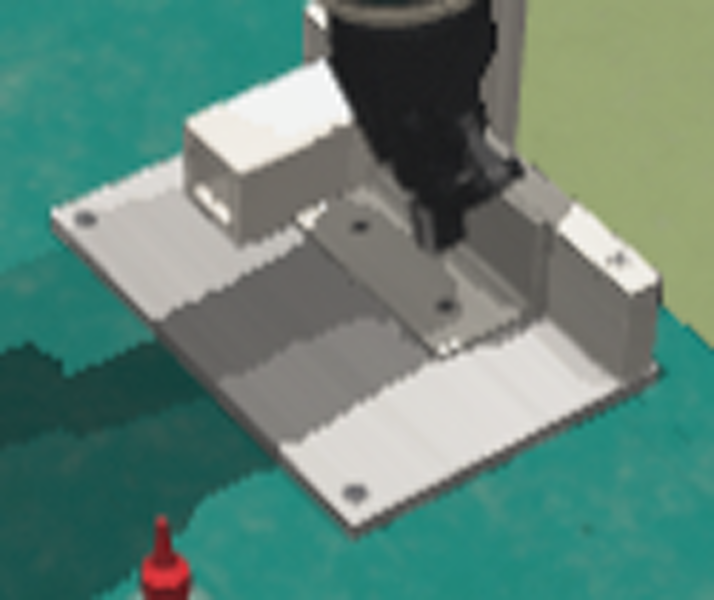

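The piece is flat and flush with the fence, with its end at the stop. The push is steady at Fx 40 N and Fz 23 N. Handing in.

```bash
python3 -c "
from rig import r
print(r.finish_job()); s=r.get_state(); print(s['clock'],s['wrist_force'],s['eef_pos'])"
```

```text
the job is handed in; nothing more can be done
None
the job is handed in; nothing more can be done
```

I handed the job in at 31.75 s of the 56 s, with the angle piece in the jig and the arm still pushing; no verdict is reported.

**What I did:** I gripped the aluminium angle by its upright leg and carried it to the bed. I set it down square against the stop and slid it to the fence with the shut fingertips, low on the upright leg. I then finished with a diagonal push into the inner corner.

**Last checks:**
- **Push:** over the last 0.8 s the wrist force held steady at about 40 N towards the fence and 23 N down. Even if bed friction takes all it can, about 15 N should still reach the fence.
- **Fence:** the fingertip position puts the upright leg's outer face at about x = 675 mm, against a fence face measured at 674 mm.
- **Flat on the bed:** the last picture shows the piece lying flat and parallel to the fence.
- **Bystanders:** the arm passed well clear of the bottle, tape roll and carton, but I did not measure them again at the end.

**One disagreement:** a camera ray put the piece's end 4–5 mm short of the stop, close to the 5 mm limit. I backed off and pushed its right end towards the stop. It did not move at 12 N, far more than bed friction alone could resist, so I take it to be against the stop. I then repeated the diagonal push, and did not measure that gap again.

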